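# Refit and bolt the inner hatch of a tube heater

## Robot

A 6-joint arm with a two-finger parallel gripper is mounted at the origin on the work surface. World frame = base frame: x ahead of the robot, y to its left, z up, the work surface at z = 0. Lengths are in mm, angles in rad, forces in N, time in s.
With the tool pointing down it reaches from about 275 to 1000 mm from the base axis. Payload 8.4 kg.
Tool frame: the origin (TCP) lies midway between the tips of the shut fingers; the grasp point (between the pads) lies 19 mm behind it; z points along the fingers, y is the line along which they close (so a half turn about z gives the same grasp; the last joint's range is limited). The gripper opens to 85 mm and grips with 20 to 120 N. Pads are 22 mm wide; open, the fingers measure 114 mm over their backs; the gripper's body (76 mm by 85 mm) begins 54 mm behind the grasp point. The pads swing forward as they close: fully open they stand 13 mm farther back than shut.
Start: joints at [-1.16, 0.353, 1.633, -0, 1.155, -0.002], TCP at [250.734, -572.504, 231.281] pointing down, gripper open.
Joint ranges: [-2.63, 2.63], [-0.92, 2.1], [0.06, 2.66], [-1.3, 4.44], [0, 2.69], [-3.02, 3.02]. Speed limits (rad/s): [2.22, 2.22, 2.79, 3.14, 3.14, 3.14].

## Interface

Orientations are given as [roll, pitch, yaw] about the fixed x, y, z axes, in that order (R = Rz(yaw) Ry(pitch) Rx(roll)).
In Python, from rig import r gives the robot as it stands.
- The arm moves only by the shell command python3 -m inch 'ROWS' [OPENING] [FORCE]. ROWS is JSON, a list that holds one entry, the list of rows, each a list of 6 numbers: the shift along the tool's x, y, z scaled (see below), then the turn, a rotation vector about the tool's x, y, z scaled (see below). In form: [[[tx, ty, tz, wx, wy, wz], ...]]. A call has 1 to 8 rows; each row is the pose to reach, as a shift and turn from the pose commanded when the call began, along the tool's axes at that moment, turning the shorter way round; what a row does not reach only later rows make up. The controller multiplies each number of a shift by 20 cm and each number of a turn by pi rad. A row lasts 1/12 s, in which the tool goes at most 41.7 mm and 7.16 degrees, less where a joint would pass 70% of its speed; a pose out of reach is approached as far as the arm can. A call with a number of a shift or a turn outside -1 to 1 is refused whole. A call with a gripper value outside its range is refused whole. OPENING is the gripper's target within -1 to 1 (fully open at 1, half-way at 0, shut at -1), set as the call begins (- or left out, the last holds). The fingers move at their own pace and stop on an object; FORCE is the grip in N (left out, the last holds). Time passes only in rows, so rows that repeat a pose let the fingers close. It gives the time, the measured TCP pose, the force, the opening and the grip force at its end, in the units of the state.
- r.sense(): the state, without advancing time (a new reading comes with each control period).
- r.grab_frame(name): name is "side" or "top"; returns the picture (400x640x3 uint8, red, green, blue); there is no depth.
- r.camera_info(name): a dict with "K" (3x3 intrinsics, pixels), "distortion" ([k1, k2, p1, p2, k3] as OpenCV has them; the pictures are not rectified), "rvec" (rotation vector, rad) and "tvec" (3), from world to camera coordinates, as OpenCV has them. Camera axes: x right, y down, z forward; pixel columns grow to the right and rows downward; lengths in mm; the calibration is good to about 2 mm. A picture is of the moment at which its call begins. camera_info takes no time and is no camera call.
- r.sign_off(): hands the job in; it is judged then, once.
The state is a dict: "clock": time; "qpos": joint angles; "qvel": joint speeds; "joint_efforts": joint torques, N m; "eef_pos": TCP position; "tcp_rot": TCP orientation; "contact_force": force on the tool from outside, world axes, zero at the start; "wrist_torque": the same for the moment, N m; "opening": opening from 0.0 (shut) to 1.0 (fully open); "grasp_force": force on a finger pad.
Only numpy, scipy, OpenCV 4.12 (cv2) and the standard library are available. Lean on these libraries where they do the work, as an engineer would, in place of code of your own. Each camera call takes 0.05 s, during which the arm holds its last target. There are 200 camera calls.

## Task

Put the loose metal hatch plate back inside the open well of the tube heater: it is longer than the opening, so tip it, feed one end under the deeper rim, lower the other end past the shallow rim, and slide it back so that it lies flat on the ledges with both ends under the rims. Lower it gently, never letting it fall. Then push the bolt fully home over the plate, let go, and leave the other things on the bench where they are.

Things in the scene. Friction and masses are not known exactly. Their poses are not given: they have to be found in the camera images.
- unit: Tube heater, fixed: grey box 237 mm long (its y), 152 mm wide (x) plus a 36 mm control strip at +x, 90 mm high. Open well in its top: opening 164 mm long, 124 mm wide between plain side walls 14 mm thick. Origin on the bench below the middle of the opening (y -109 to +128). Yaw varies; a slide bolt sits outside the middle of its -x side wall.
- well (a point): Middle of the heater's opening at the height of the ledges' top, 50 mm above the bench; heater's axes. Flat ledges at this height at both ends, over the whole width: y +70 to +116 and y -97 to -70 mm; between them the well is 44 mm deeper. Rims and side walls rise to 40 mm above this point; opening y -82 to +82, x -62 to +62 mm.
- deep_rim (a point): Middle of the edge of the deep rim, at the opening's +y end, on its upper face (82 mm from well along y, 40 mm up). The rim is 6 mm thick, its underside 34 mm above the ledge; it overhangs a pocket 34 mm deep, whose end wall is at y +116 mm from well.
- shallow_rim (a point): Middle of the edge of the shallow rim, at the opening's -y end, on its upper face (82 mm from well, 40 mm up). 6 mm thick, underside 34 mm above the ledge; its pocket is 15 mm deep, end wall at y -97 mm from well.
- hatch_grip (a point): Centre of the handle bar of the loose hatch plate. Bar 64 mm long along x, 14 mm thick along y, 22 mm high, on two posts 26 mm either side of the middle; its centre 47 mm above the plate's underside. Properly seated, this point is 47 mm above well, the plate's y along the heater's y, either way round; each end then lies 10 mm under its rim.
- hatch: Loose aluminium hatch plate, 184 mm long (y), 110 mm wide (x), 6 mm thick, about 0.4 kg, both ends alike, with a bail handle across the middle of its upper face, 58 mm high in all. Starts flat on the bench. Origin in the middle of its underside, z its upward normal.
- bolt (a joint): Travel of the bolt: 0 m drawn out, 0.030 m fully home (stop). Slides along the heater's +x, towards the well, against about 2.5 N friction; stays where left. Its flat tongue, 18 mm wide, comes through the -x side wall 9 mm above the ledges, 3 mm above a seated plate, and home covers the plate's edge by about 17 mm. It must be out while the plate goes in.
- bolt_knob (a point): Middle of the bolt's upright black round knob, 20 mm in diameter, 38 mm high, on a post outside the heater's -x side wall; it travels with the bolt. 122 mm above the bench, 32 mm above the side wall's top; the knob spans 21 mm below to 17 mm above this point. Drawn out, it lies 119 mm from the middle of the opening, home 89 mm.
- spray: Bystander: closed clear bottle, 68 mm diameter, 170 mm high, origin at its underside.
- beaker: Bystander: glass beaker, 72 mm diameter, 90 mm high, origin at its underside.
- tipbox: Bystander: closed grey box, 120 x 85 x 60 mm, origin at its underside.
- weight: Bystander: steel cylinder, 56 mm diameter, 45 mm high, origin at its underside.

How it is judged:
By the outcome, as a careful person would: the job done as asked, in the order asked, and still so for the second after the job is handed in, with the robot touching nothing.
It also fails if it takes over 54 s, if anything falls off the work surface, if the arm or the gripper's body presses on something with over 40 N, if the wrist force passes 120 N, or if a joint passes its speed limit or range.

## Working session

There is one attempt and no reset: what is moved stays moved. The work goes in short steps, Python scripts to look and compute and a shell command to move; the robot and the scene stay as the last step left them, time stands still between calls to the robot, and variables do not carry over. Pictures are saved under pics/ and viewed, at most 10 in all, crops included, and the job is handed in when it is done.

```bash
ls; mkdir -p pics
python3 - <<'E'
from rig import r
import cv2
for n in("side","top"):
    cv2.imwrite(f"pics/{n}0.png",cv2.cvtColor(r.grab_frame(n),cv2.COLOR_RGB2BGR)); print(n,r.camera_info(n))
print(r.sense())
E
```

```text
pics
side {'K': array([[422.14352777,   0.        , 322.52354602],
       [  0.        , 422.14352777, 200.36894963],
       [  0.        ,   0.        ,   1.        ]]), 'distortion': array([0.00645254, 0.        , 0.        , 0.        , 0.        ]), 'rvec': array([ 0.19449167, -2.7514915 ,  1.42106535]), 'tvec': array([ 599.70125013,  128.86177344, 1414.05066319])}
top {'K': array([[465.085618  ,   0.        , 322.75100386],
       [  0.        , 465.085618  , 203.12504525],
       [  0.        ,   0.        ,   1.        ]]), 'distortion': array([-0.05902829,  0.        ,  0.        ,  0.        ,  0.        ]), 'rvec': array([ 2.16235643, -2.20492531,  0.10336459]), 'tvec': array([   7.60274243,  620.95653805, 1278.23305719])}
{'clock': 0.1, 'qpos': array([-1.16041656e+00,  3.53609958e-01,  1.63404015e+00,  7.20348726e-07,
        1.15523343e+00, -2.42469831e-03]), 'qvel': array([-3.82698917e-04, -3.48465488e-05, -9.89442910e-04,  1.22999027e-03,
       -1.00378714e-03, -2.94627089e-04]), 'joint_efforts': array([-1.56635779e-03, -6.06358051e+01, -3.42817461e+01, -1.09579537e-04,
        3.84728177e-03,  2.65933818e-05]), 'eef_pos': array([ 250.55221598, -572.11214234,  230.62575716]), 'tcp_rot': array([-3.14030177e+00, -3.78866206e-06,  4.12804174e-01]), 'contact_force': array([-0.90809325,  0.2135025 , -0.34950802]), 'wrist_torque': array([-0.02468722,  0.01089033,  0.04427534]), 'grasp_force': 0.0, 'opening': 0.9982324691408172}
```

View pics/side0.png

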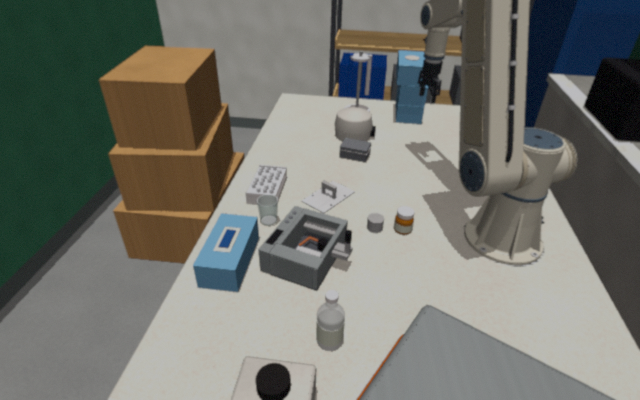

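View pics/top0.png

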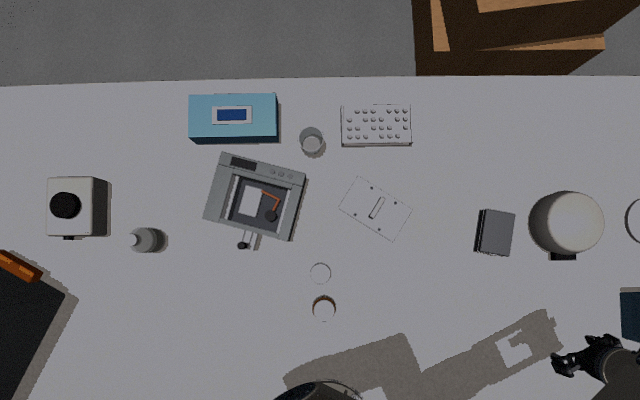

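The side view shows the heater at about (305,245), the plate at (329,195) with its handle, and the bolt knob at about (347,240). In the top view the heater is at (255,197), the plate at (375,208) and the knob at (242,245). I'll enlarge both in one picture.

Run:
```python
import cv2,numpy as np
t=cv2.imread("pics/top0.png")[145:255,195:415]; s=cv2.imread("pics/side0.png")[170:290,250:365]
a=cv2.resize(t,None,fx=3.6,fy=3.6,interpolation=cv2.INTER_CUBIC)
cv2.imwrite("pics/a.png",a)
b=cv2.resize(s,None,fx=5,fy=5,interpolation=cv2.INTER_CUBIC);cv2.imwrite("pics/b.png",b)
```

```text
(no output)
```

View pics/a.png

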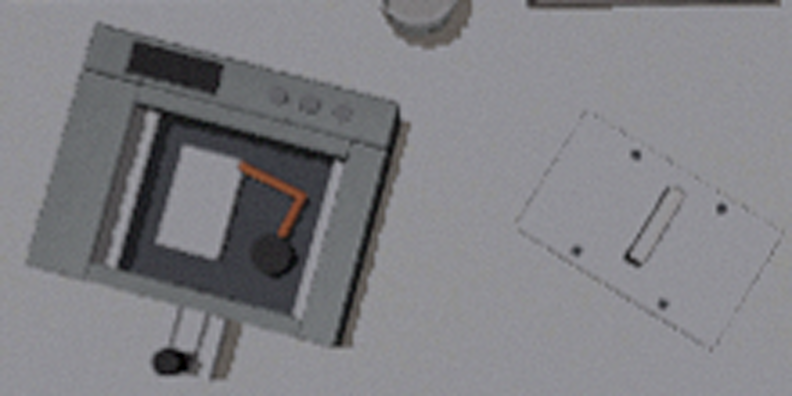

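View pics/b.png

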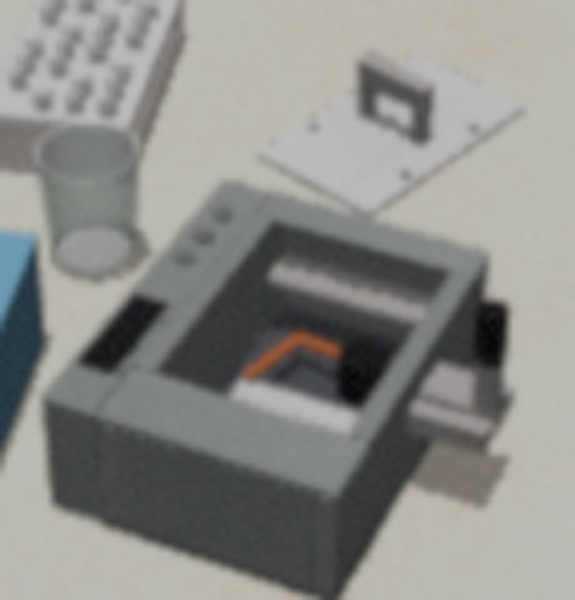

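Crop a (top) shows the heater's outer corners at (27,265), (348,345), (400,102) and (97,22), with the wide (deep) rim on the left. The plate corners are (587,110), (782,233), (713,350) and (515,230), with the bar at (657,225) and the knob at (168,360). Crop b (side) shows the matching heater corners (335,495), (487,250), (228,180) and (47,400), the bar top at (395,77) and the knob top at (491,305).

```bash
cat > h.py <<'E'
import numpy as np,cv2
from rig import r
from scipy.optimize import least_squares
C={n:r.camera_info(n) for n in("top","side")}
def proj(n,P):
    c=C[n];return cv2.projectPoints(np.array(P,float).reshape(-1,1,3),c["rvec"],c["tvec"],c["K"],c["distortion"])[0][:,0]
def tri(pt,ps):
    f=lambda X:np.r_[proj("top",X)[0]-pt,proj("side",X)[0]-ps]
    s=least_squares(f,[500,0,50]);return s.x,np.abs(s.fun).max()
A=lambda u,v:np.array([195+u/3.6-.36,145+v/3.6-.36])
B=lambda u,v:np.array([250+u/5-.4,170+v/5-.4])
def fit(M,x0):
    def f(p):
        c,s=np.cos(p[2]),np.sin(p[2]);o=[]
        for n,m,uv in M:
            o+=list(proj(n,[p[0]+c*m[0]-s*m[1],p[1]+s*m[0]+c*m[1],p[3]+m[2]])[0]-uv)
        return o
    s=least_squares(f,x0,x_scale=[100,100,.1,10],loss="soft_l1");return s.x,np.round(s.fun.reshape(-1,2),1)
E
python3 - <<'E'
from h import *
np.set_printoptions(suppress=True,precision=2)
H={(-76,128):((27,265),(335,495)),(-76,-109):((348,345),(487,250)),(112,-109):((400,102),(228,180)),(112,128):((97,22),(47,400)),
(62,-82):((348,155),(275,225)),(-62,-82):((300,325),(450,270)),(-62,82):((88,265),(360,437)),(62,82):((134,104),(160,370))}
for k,(a,b) in H.items(): print(k,*tri(A(*a),B(*b)))
M=[]
for k,(a,b) in H.items(): M+=[("top",(*k,0),A(*a)),("side",(*k,0),B(*b))]
p,res=fit(M,[500,100,0,90]);print("heater",p,res.tolist())
print("plate")
Q=[((587,110),(258,155)),((713,350),(525,108)),((515,230),(370,212)),((657,225),(395,77)),((168,360),(491,305))]
for a,b in Q: print(*tri(A(*a),B(*b)))
M=[]
for m,a,b in [((55,92,0),(587,110),0),((55,-92,0),(782,233),0),((-55,-92,0),(713,350),(525,108)),((-55,92,0),(515,230),(370,212)),((55,92,0),(587,110),(258,155)),((0,0,52),(657,225),(395,77))]:
    M.append(("top",m,A(*a)))
    if b:M.append(("side",m,B(*b)))
p,res=fit(M,[500,-100,-.5,6]);print("plate",p,res.tolist())
E
```

```text
(-76, 128) [581.69 319.19  85.99] 0.0505190275825953
(-76, -109) [517.72  81.98  81.15] 0.13048784504974265
(112, -109) [696.03  40.11  86.04] 0.9667200994254017
(112, 128) [760.48 266.72  85.02] 1.1465941400345514
(62, -82) [657.53  79.69  83.01] 0.8383615090519356
(-62, -82) [535.33 116.72  89.66] 0.8818815459777056
(-62, 82) [577.56 273.13  87.76] 1.2136984309517516
(62, 82) [698.31 238.06  90.98] 0.5799905512601526
heater [618.5  175.49  -0.27  86.53] [[-0.1, 0.6], [0.7, -0.0], [-3.5, 0.9], [0.3, 0.5], [0.0, 0.5], [-1.2, -0.3], [-0.6, 0.8], [-1.5, -0.2], [-0.0, 1.1], [-0.4, -0.9], [1.3, -1.3], [0.5, 0.1], [0.9, -0.1], [-2.3, -0.4], [0.5, 0.0], [-1.2, 0.9]]
plate
[ 700.45 -106.9     2.03] 0.5189787531882644
[ 507.96 -201.67    1.51] 0.3090547845379774
[606.81 -47.     4.59] 0.12284607050554541
[ 604.39 -153.8    50.82] 0.2745677503821753
[508.88 206.1  138.19] 0.29206042598349313
plate [ 604.13 -153.87   -0.57    1.91] [[-0.1, 0.5], [0.4, -0.1], [-0.1, 0.2], [-0.3, -0.1], [-0.1, -0.4], [-0.2, 0.6], [-0.1, 0.5], [-0.5, 0.0], [0.2, 0.2], [-0.2, -0.7]]
```

```bash
cat >> h.py <<'E'
from scipy.spatial.transform import Rotation as R
def row(pos,rot,frm=None):
    """row reaching TCP pos, Rotation rot from the sensed pose (or frm=(pos,rot))"""
    if frm is None: s=r.sense(); frm=(s["eef_pos"],R.from_euler("xyz",s["tcp_rot"]))
    d=frm[1].inv().apply(np.array(pos)-frm[0])/200; w=(frm[1].inv()*rot).as_rotvec()/np.pi
    return np.round(np.r_[d,w],4).tolist()
down=lambda yaw:R.from_euler("xyz",[np.pi,0,yaw])
E
python3 - <<'E'
from h import *
p=(604.3,-153.9,140)
print(row(p,down(-.57)),row((604.3,-153.9,28),down(-.57),(np.array(p),down(-.57))))
E
```

```text
[2.4591, -1.2052, 0.4547, -0.0004, 0.0002, 0.3128] [0.0, -0.0, 0.56, 0.0, 0.0, 0.0]
```

```bash
python3 -m inch '[[[0.9,-0.44,0.1,0,0,0],[0.9,-0.44,0.1,0,0,0],[0.9,-0.44,0.1,0,0,0],[0.9,-0.44,0.1,0,0,0],[0.9,-0.44,0.1,0,0,0]]]' 1 60
python3 -m inch '[[[0.9,-0.44,0.1,0,0,0],[0.9,-0.44,0.1,0,0,0],[0.9,-0.44,0.1,0,0,0],[0.9,-0.44,0.1,0,0,0],[0.9,-0.44,0.1,0,0,0]]]'
python3 -m inch '[[[0.66,-0.32,0.25,0,0,0.313],[0.66,-0.32,0.25,0,0,0.313],[0.66,-0.32,0.25,0,0,0.313],[0.66,-0.32,0.25,0,0,0.313],[0.66,-0.32,0.25,0,0,0.313],[0.66,-0.32,0.25,0,0,0.313],[0.66,-0.32,0.25,0,0,0.313],[0.66,-0.32,0.25,0,0,0.313]]]'
python3 - <<'E'
from h import *
p=(604.3,-153.9,140);print(row(p,down(-.57)))
E
```

```text
clock: 0.52
eef_pos: [381.2, -417.3, 210.7]
tcp_rot: [-3.141, -0.0, 0.413]
contact_force: [1.1, 0.0, -1.1]
opening: 1.001
grasp_force: 0.0
clock: 0.93
eef_pos: [511.1, -264.4, 190.8]
tcp_rot: [-3.141, 0.0, 0.413]
contact_force: [0.6, -0.3, -0.3]
opening: 0.999
grasp_force: 0.0
clock: 1.6
eef_pos: [604.9, -154.8, 140.6]
tcp_rot: [3.141, 0.001, -0.576]
contact_force: [0.0, -0.2, -1.1]
opening: 0.998
grasp_force: 0.0
[-0.0049, -0.002, 0.0031, 0.0001, 0.0004, -0.0019]
```

```bash
python3 -m inch '[[[0,0,0.15,0,0,0],[0,0,0.3,0,0,0],[0,0,0.42,0,0,0],[0,0,0.51,0,0,0],[0,0,0.56,0,0,0],[0,0,0.56,0,0,0]]]'
python3 -m inch '[[[0,0,0,0,0,0],[0,0,0,0,0,0],[0,0,0,0,0,0],[0,0,0,0,0,0],[0,0,0,0,0,0],[0,0,0,0,0,0],[0,0,0,0,0,0],[0,0,0,0,0,0]]]' -1 80
python3 -m inch '[[[0,0,0,0,0,0],[0,0,-0.02,0,0,0],[0,0,-0.05,0,0,0],[0,0,-0.1,0,0,0],[0,0,-0.1,0,0,0]]]'
```

```text
clock: 2.1
eef_pos: [603.4, -154.8, 26.8]
tcp_rot: [3.14, 0.004, -0.57]
contact_force: [-0.2, 0.1, 0.4]
opening: 1.001
grasp_force: 0.0
clock: 2.77
eef_pos: [605.7, -155.4, 30.2]
tcp_rot: [-3.141, -0.001, -0.571]
contact_force: [-0.4, 0.1, 6.3]
opening: 0.149
grasp_force: 79.3
clock: 3.18
eef_pos: [606.1, -155.6, 51.2]
tcp_rot: [-3.141, -0.002, -0.57]
contact_force: [0.9, -0.6, -2.6]
opening: 0.152
grasp_force: 77.9
```

```bash
python3 -m inch '[[[0,0,-0.2,0,0,0],[0,0,-0.4,0,0,0],[0,0,-0.6,0,0,0],[0,0,-0.78,0,0,0],[0,0,-0.85,0,0,0],[0,0,-0.85,0,0,0]]]'
python3 - <<'E'
from h import *
np.set_printoptions(suppress=True,precision=2)
H={(-76,128):((27,265),(335,495)),(-76,-109):(None,(487,250)),(112,-109):((400,102),(228,180)),(112,128):((97,22),(47,400)),
(62,-82):((348,155),(275,225)),(-62,-82):((300,325),(450,270)),(-62,82):((88,265),(360,437)),(62,82):((134,104),(160,370))}
M=[]
for k,(a,b) in H.items():
    if a: M.append(("top",(*k,90),A(*a)))
    M.append(("side",(*k,90),B(*b)))
M+=[("top",(-119,0,139),A(168,360)),("side",(-119,0,139),B(491,305))]
p,res=fit(M,[600,170,-.27,0]);print(p)
p0=p.copy();p0[3]=0
c,s=np.cos(p[2]),np.sin(p[2]);W=lambda m:[p[0]+c*m[0]-s*m[1],p[1]+s*m[0]+c*m[1],m[2]]
out=[]
for n,(x,y,w,h) in {"top":(197,145,118,112),"side":(250,200,115,92)}.items():
    im=cv2.resize(cv2.imread(f"pics/{n}0.png")[y:y+h,x:x+w],None,fx=3.4,fy=3.4,interpolation=cv2.INTER_CUBIC)
    for m,col in [([(-76,128,90),(-76,-109,90),(112,-109,90),(112,128,90)],(0,0,255)),([(62,82,90),(62,-82,90),(-62,-82,90),(-62,82,90)],(0,255,0)),([(-119+10*np.cos(t),10*np.sin(t),139) for t in np.arange(0,6.2,.4)],(255,0,255)),([(62,70,50),(-62,70,50),(-62,-70,50),(62,-70,50)],(255,255,0))]:
        q=(proj(n,[W(i) for i in m])-[x,y]+.5)*3.4-.5
        cv2.polylines(im,[np.round(q*8).astype(int)],True,col,1,cv2.LINE_AA,3)
    out.append(cv2.copyMakeBorder(im,0,400-im.shape[0],0,0,cv2.BORDER_CONSTANT))
cv2.imwrite("pics/ov.png",np.hstack(out))
E
```

```text
clock: 3.68
eef_pos: [607.5, -155.9, 224.3]
tcp_rot: [-3.139, -0.008, -0.571]
contact_force: [-0.3, 0.4, -4.6]
opening: 0.152
grasp_force: 79.4
[618.81 175.67  -0.28  -3.04]
```

View pics/ov.png

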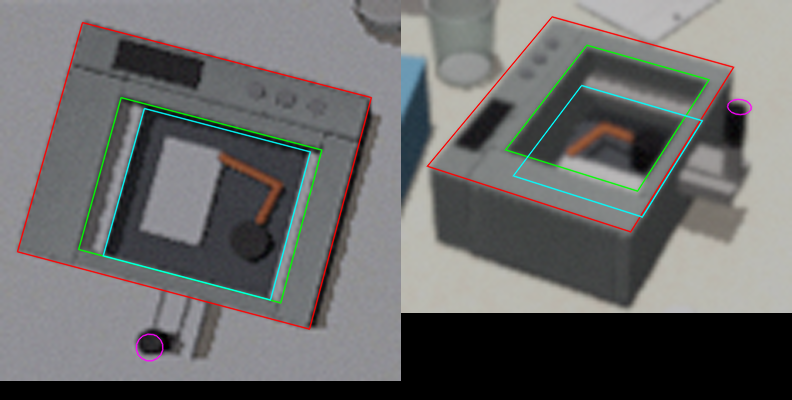

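The overlay fits both views within about 1 px: green outline on the opening at (122,98)–(280,302), and the knob about 2 px nearer the wall than modelled. That is enough to plan the insertion.

```bash
cat > plan.py <<'E'
from h import *
HP=np.array([618.6,175.6,50]);HY=-.275
RH=R.from_euler("z",HY)
def tcp(ye,z0,deg,dx=1.5):
    t=np.deg2rad(deg);Rp=RH*R.from_euler("x",-t)
    o=HP+RH.apply([0,ye-92*np.cos(t),z0+92*np.sin(t)])
    return o+Rp.apply([dx,0,30]),Rp*R.from_euler("x",np.pi)
def inv():
    s=r.sense();rt=R.from_euler("xyz",s["tcp_rot"]);Rp=rt*R.from_euler("x",np.pi)
    o=s["eef_pos"]-Rp.apply([1.5,0,30]);return np.round(RH.inv().apply(o-HP),1),np.round((RH.inv()*Rp).as_euler("xyz",degrees=True),1)
E
python3 - <<'E'
from plan import *
W=[(60,130,0),(72,70,20),(72,9,20),(109,8,20),(109,4,0),(92,3,0)]
f=None
for w in W:
    t=tcp(*w);print(w,t[0].round(),row(*t,f));f=t
E
```

```text
(60, 130, 0) [611. 144. 210.] [-0.7954, -1.274, 0.0686, -0.0004, -0.0025, -0.0941]
(72, 70, 20) [619. 171. 180.] [0.0, -0.139, 0.1517, -0.1111, -0.0, 0.0]
(72, 9, 20) [619. 171. 119.] [0.0, -0.1043, 0.2866, 0.0, 0.0, 0.0]
(109, 8, 20) [629. 207. 118.] [0.0, -0.1756, -0.0586, 0.0, 0.0, 0.0]
(109, 4, 0) [625. 192.  84.] [-0.0, 0.0167, 0.1852, 0.1111, 0.0, -0.0]
(92, 3, 0) [620. 175.  83.] [-0.0, 0.085, 0.005, 0.0, 0.0, 0.0]
```

```bash
python3 -m inch '[[[-0.13,-0.21,0.01,0,0,0],[-0.26,-0.42,0.02,0,0,-0.03],[-0.39,-0.63,0.03,0,0,-0.06],[-0.52,-0.84,0.05,0,-0.002,-0.094],[-0.6,-0.96,0.06,0,-0.0025,-0.094],[-0.6,-0.96,0.06,0,-0.0025,-0.094]]]'
python3 - <<'E'
from plan import *
print(row(*tcp(72,70,20)), inv())
E
```

```text
clock: 4.18
eef_pos: [606.3, 75.5, 204.9]
tcp_rot: [-3.14, 0.011, -0.273]
contact_force: [0.3, -0.6, -3.9]
opening: 0.149
grasp_force: 79.5
[-0.0666, -0.4774, 0.128, -0.1116, 0.0034, 0.0013] (array([ 13.5, -99.6, 125. ]), array([0.1, 0.6, 0.1]))
```

```bash
python3 -m inch '[[[-0.02,-0.14,0,-0.037,0,0],[-0.05,-0.32,0.04,-0.074,0.002,0],[-0.06,-0.45,0.1,-0.1115,0.003,0.001],[-0.067,-0.477,0.12,-0.1115,0.003,0.001],[-0.067,-0.477,0.128,-0.1115,0.003,0.001],[-0.067,-0.477,0.128,-0.1115,0.003,0.001]]]'
python3 -m inch '[[[0,0,0,0,0,0],[0,0,0,0,0,0]]]'
python3 - <<'E'
from plan import *
import cv2
print(row(*tcp(72,9,20)), inv())
o=[]
for n,(x,y,w,h) in {"top":(175,120,170,150),"side":(220,130,170,150)}.items():
    o.append(cv2.resize(cv2.cvtColor(r.grab_frame(n),cv2.COLOR_RGB2BGR)[y:y+h,x:x+w],None,fx=2.35,fy=2.35,interpolation=cv2.INTER_CUBIC))
cv2.imwrite("pics/c.png",np.hstack(o))
E
```

```text
clock: 4.68
eef_pos: [619.4, 166.7, 179.2]
tcp_rot: [2.791, 0.002, -0.275]
contact_force: [-0.4, -0.2, -3.6]
opening: 0.151
grasp_force: 80.0
clock: 4.85
eef_pos: [620.8, 164.7, 182.6]
tcp_rot: [2.793, -0.003, -0.279]
contact_force: [-0.0, 0.1, -3.5]
opening: 0.153
grasp_force: 80.0
[-0.0185, -0.1357, 0.2906, -0.0002, -0.0003, -0.0014] (array([  3.6, -20.1, 104.4]), array([-20. ,  -0.1,  -0.2]))
```

View pics/c.png

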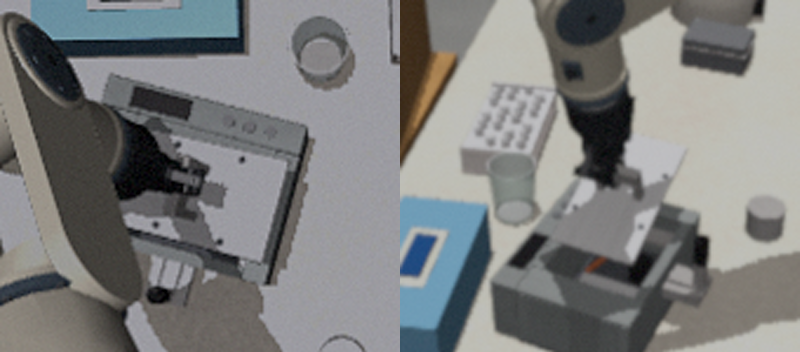

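The picture shows the plate tipped above the well, its low end toward the deep rim (side view (570,250)–(640,262)), and the bystanders untouched. I'll overlay the predicted plate on it to check the grip offset.

Run:
```python
from plan import *
s=r.sense();Rp=R.from_euler("xyz",s["tcp_rot"])*R.from_euler("x",np.pi)
o=s["eef_pos"]-Rp.apply([1.5,0,30]);out=[]
for n,(x,y,w,h) in {"top":(215,145,100,100),"side":(270,180,100,100)}.items():
    im=cv2.resize(cv2.cvtColor(r.grab_frame(n),cv2.COLOR_RGB2BGR)[y:y+h,x:x+w],None,fx=4,fy=4,interpolation=cv2.INTER_CUBIC)
    for P,col in [(o+Rp.apply([(55,92,6),(55,-92,6),(-55,-92,6),(-55,92,6)]),(0,0,255)),(HP+RH.apply([(62,82,40),(62,-82,40),(-62,-82,40),(-62,82,40)]),(0,255,0))]:
        q=(proj(n,P)-[x,y]+.5)*4-.5
        cv2.polylines(im,[np.round(q*8).astype(int)],True,col,1,cv2.LINE_AA,3)
    out.append(im)
cv2.imwrite("pics/d.png",np.hstack(out))
```

```text
(no output)
```

View pics/d.png

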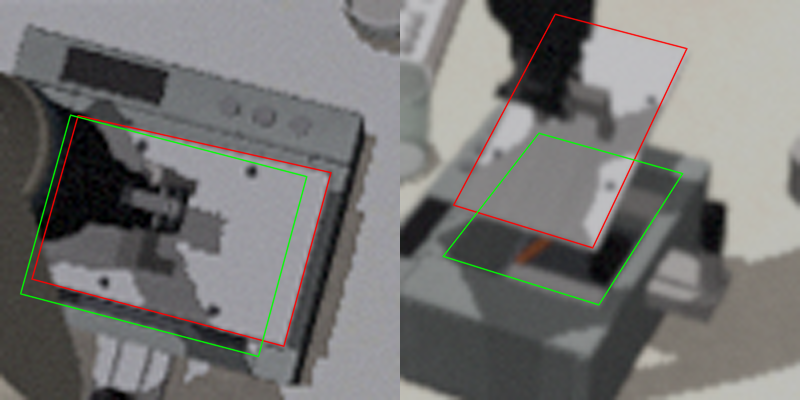

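The predicted outline (red) matches the plate's edges within 1–2 px in the top view and along most of the side view. I'll go in.

```bash
python3 -m inch '[[[-0.012,-0.06,0.03,0,0,-0.001],[-0.018,-0.09,0.11,0,0,-0.001],[-0.018,-0.11,0.19,0,0,-0.001],[-0.018,-0.13,0.26,0,0,-0.001],[-0.018,-0.136,0.29,0,0,-0.001],[-0.018,-0.136,0.29,0,0,-0.001],[-0.018,-0.136,0.29,0,0,-0.001]]]'
python3 - <<'E'
from plan import *
print(row(*tcp(109,8,20)), inv(),tcp(72,9,20)[0])
E
```

```text
clock: 5.63
eef_pos: [618.9, 173.1, 117.9]
tcp_rot: [2.792, -0.001, -0.274]
contact_force: [-0.3, -0.1, -2.5]
opening: 0.146
grasp_force: 80.0
[0.0028, -0.1655, -0.0589, 0.0001, -0.0003, 0.0003] (array([ -0.5, -12.6,  39.7]), array([-20. ,  -0. ,   0.1])) [618.90555286 171.15904317 118.65663181]
```

```bash
python3 -m inch '[[[0.0,-0.03,-0.01,0,0,0],[0.001,-0.06,-0.021,0,0,0],[0.001,-0.09,-0.032,0,0,0],[0.002,-0.12,-0.043,0,0,0],[0.003,-0.15,-0.053,0,0,0],[0.003,-0.165,-0.059,0,0,0],[0.003,-0.165,-0.059,0,0,0],[0.003,-0.165,-0.059,0,0,0]]]'
python3 - <<'E'
from plan import *
print(inv(),r.sense()["wrist_torque"])
for w in [(109,7,14),(109,6,7),(109,4,0)]: print(row(*tcp(*w)))
E
```

```text
clock: 6.3
eef_pos: [628.9, 206.9, 117.8]
tcp_rot: [2.792, -0.001, -0.273]
contact_force: [-0.8, 0.3, -2.8]
opening: 0.148
grasp_force: 80.0
(array([-0. , 22.6, 39.6]), array([-20. ,  -0. ,   0.1])) [ 0.35695515 -0.06834105 -0.02152155]
[0.0003, 0.0116, 0.0544, 0.0334, -0.0004, 0.0004]
[0.0002, 0.0187, 0.1175, 0.0723, -0.0004, 0.0005]
[0.0001, 0.0168, 0.1859, 0.1112, -0.0004, 0.0005]
```

Free of contact. Next I rotate it down gently to the 7° pose and check.

```bash
python3 -m inch '[[[0,0.005,0.018,0.011,0,0],[0,0.009,0.036,0.022,0,0],[0,0.0116,0.0544,0.0334,0,0],[0,0.014,0.075,0.046,0,0],[0,0.017,0.096,0.059,0,0],[0,0.0187,0.1175,0.0723,0,0.0005],[0,0.0187,0.1175,0.0723,0,0.0005],[0,0.0187,0.1175,0.0723,0,0.0005]]]'
python3 - <<'E'
from plan import *
print(inv())
for w in [(109,5,3.5),(109,4,0)]: print(row(*tcp(*w)))
E
```

```text
clock: 6.97
eef_pos: [625.5, 194.5, 97.2]
tcp_rot: [3.018, -0.001, -0.277]
contact_force: [0.1, 0.3, -3.5]
opening: 0.15
grasp_force: 80.0
(array([ 0. , 16.3, 17.5]), array([-7.1, -0. , -0.1]))
[-0.0001, 0.001, 0.0338, 0.0199, -0.0002, -0.0005]
[-0.0002, 0.0069, 0.0676, 0.0393, -0.0002, -0.0005]
```

```bash
python3 -m inch '[[[0,0,0.017,0.01,0,0],[0,0.001,0.034,0.02,0,0],[0,0.004,0.051,0.03,0,0],[0,0.007,0.0676,0.0393,0,0],[0,0.007,0.0676,0.0393,0,0],[0,0.007,0.0676,0.0393,0,0]]]'
python3 - <<'E'
from plan import *
print(inv())
for w in [(92,3,0)]: print(row(*tcp(*w)))
E
```

```text
clock: 7.47
eef_pos: [625.0, 192.5, 83.9]
tcp_rot: [3.141, -0.001, -0.275]
contact_force: [-0.3, -0.6, -3.4]
opening: 0.149
grasp_force: 80.0
(array([ 0.1, 18. ,  3.9]), array([-0. , -0.1, -0. ]))
[-0.0003, 0.0902, 0.0046, 0.0001, -0.0003, -0.0001]
```

```bash
python3 -m inch '[[[0,0.02,0.001,0,0,0],[0,0.04,0.002,0,0,0],[0,0.06,0.003,0,0,0],[0,0.08,0.004,0,0,0],[0,0.09,0.005,0,0,0],[0,0.09,0.005,0,0,0],[0,0.09,0.005,0,0,0]]]'
python3 -m inch '[[[0,0,0.004,0,0,0],[0,0,0.007,0,0,0],[0,0,0.01,0,0,0],[0,0,0.01,0,0,0]]]'
python3 -m inch '[[[0,0,0.003,0,0,0],[0,0,0.006,0,0,0],[0,0,0.006,0,0,0]]]'
python3 - <<'E'
from plan import *
print(inv())
E
```

```text
clock: 8.05
eef_pos: [620.2, 175.1, 82.9]
tcp_rot: [-3.14, -0.001, -0.276]
contact_force: [-0.2, -0.4, -2.5]
opening: 0.149
grasp_force: 80.0
clock: 8.38
eef_pos: [620.1, 175.4, 80.6]
tcp_rot: [-3.14, -0.001, -0.275]
contact_force: [-0.1, -0.6, -3.5]
opening: 0.15
grasp_force: 80.0
clock: 8.63
eef_pos: [620.2, 175.4, 80.3]
tcp_rot: [-3.14, -0.001, -0.275]
contact_force: [-2.3, 0.3, 3.5]
opening: 0.152
grasp_force: 81.1
(array([0.2, 0.3, 0.3]), array([ 0.1, -0.1, -0. ]))
```

Contact with the ledges at the expected height. Release, rise and look.

```bash
python3 -m inch '[[[0,0,0,0,0,0],[0,0,0,0,0,0],[0,0,0,0,0,0],[0,0,0,0,0,0],[0,0,0,0,0,0]]]' -0.2
python3 -m inch '[[[0,0,-0.1,0,0,0],[0,0,-0.25,0,0,0],[0,0,-0.45,0,0,0],[0,0,-0.65,0,0,0],[-0.3,0,-0.7,0,0,0],[-0.5,0,-0.7,0,0,0],[-0.75,0,-0.7,0,0,0],[-0.9,0,-0.7,0,0,0]]]' -1
python3 - <<'E'
from plan import *
s=r.sense();print(s["eef_pos"],RH.inv().apply(s["eef_pos"]-HP))
out=[]
for n,(x,y,w,h) in {"top":(200,145,115,115),"side":(255,190,115,115)}.items():
    im=cv2.resize(cv2.cvtColor(r.grab_frame(n),cv2.COLOR_RGB2BGR)[y:y+h,x:x+w],None,fx=3.45,fy=3.45,interpolation=cv2.INTER_CUBIC)
    out.append(im)
cv2.imwrite("pics/e.png",np.hstack(out))
E
```

```text
clock: 9.05
eef_pos: [620.2, 175.3, 79.6]
tcp_rot: [-3.14, -0.001, -0.275]
contact_force: [0.1, -1.0, -0.0]
opening: 0.401
grasp_force: 0.0
clock: 9.72
eef_pos: [458.6, 220.4, 219.7]
tcp_rot: [-3.139, -0.002, -0.276]
contact_force: [0.1, 1.0, 0.3]
opening: -0.0
grasp_force: 0.0
[458.60838201 220.39461384 219.65777105] [-166.14380475   -0.33376872  169.65777105]
```

View pics/e.png

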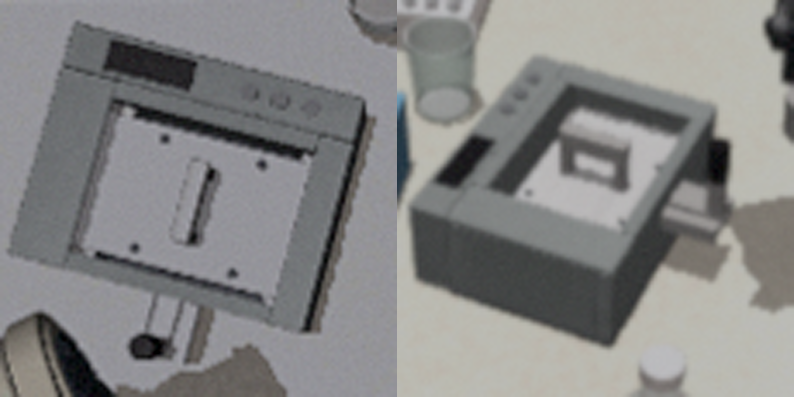

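The picture shows the plate flat in the well with both ends under the rims (top crop (95,240) to (310,150)), handle in the middle, bolt still out with its knob at (146,346). Next I lower the shut fingers behind the knob and push.

```bash
python3 -m inch '[[[0,0,0.1,0,0,0],[0,0,0.25,0,0,0],[0,0,0.4,0,0,0],[0,0,0.5,0,0,0],[0,0,0.56,0,0,0],[0,0,0.56,0,0,0]]]'
python3 -m inch '[[[0.04,0,0,0,0,0],[0.08,0,0,0,0,0],[0.11,0,0,0,0,0],[0.14,0,0,0,0,0],[0.17,0,0,0,0,0],[0.19,0,0,0,0,0],[0.21,0,0,0,0,0],[0.21,0,0,0,0,0]]]'
python3 - <<'E'
from plan import *
s=r.sense();print(RH.inv().apply(s["eef_pos"]-HP),RH.inv().apply(s["contact_force"]))
E
```

```text
clock: 10.32
eef_pos: [459.0, 219.6, 104.8]
tcp_rot: [3.14, 0.002, -0.275]
contact_force: [-0.4, -0.1, 0.5]
opening: -0.002
grasp_force: 0.0
clock: 10.98
eef_pos: [501.6, 208.8, 107.5]
tcp_rot: [-3.14, -0.002, -0.275]
contact_force: [-0.1, -0.1, -0.6]
opening: 0.001
grasp_force: 0.0
[-121.65844433    0.17949565   57.52908143] [-0.04365652 -0.09880656 -0.60179545]
```

```bash
for i in 1; do python3 -m inch '[[[0.012,0,0,0,0,0],[0.024,0,0,0,0,0],[0.036,0,0,0,0,0],[0.05,0,0,0,0,0]]]'; done
python3 -m inch '[[[0.01,0,0,0,0,0],[0.02,0,0,0,0,0]]]'
python3 - <<'E'
from plan import *
s=r.sense();print(RH.inv().apply(s["eef_pos"]-HP),RH.inv().apply(s["contact_force"]))
out=[]
for n,(x,y,w,h) in {"top":(200,145,115,115),"side":(270,190,115,115)}.items():
    im=cv2.resize(cv2.cvtColor(r.grab_frame(n),cv2.COLOR_RGB2BGR)[y:y+h,x:x+w],None,fx=3.45,fy=3.45,interpolation=cv2.INTER_CUBIC)
    out.append(im)
cv2.imwrite("pics/f.png",np.hstack(out))
E
```

```text
clock: 11.32
eef_pos: [510.2, 206.2, 107.3]
tcp_rot: [-3.141, -0.001, -0.275]
contact_force: [-2.3, 0.5, 1.7]
opening: 0.002
grasp_force: 1.4
clock: 11.48
eef_pos: [512.4, 205.4, 107.2]
tcp_rot: [-3.141, 0.003, -0.276]
contact_force: [-17.6, 8.2, 13.4]
opening: -0.0
grasp_force: 9.9
[-110.32480944   -0.19472448   57.19924951] [-19.1891918    3.09043805  13.35167604]
```

View pics/f.png

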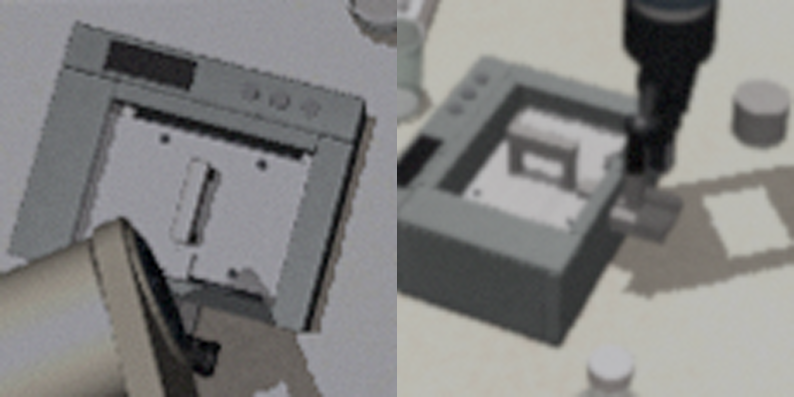

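The shut fingers hold the knob at the stop: force rose to 19 N at the predicted home position, and the tongue shows over the plate at (193,268). I'll back off, rise and look once more.

```bash
python3 -m inch '[[[-0.06,0,0,0,0,0],[-0.16,0,0,0,0,0],[-0.26,0,-0.1,0,0,0],[-0.36,0,-0.3,0,0,0],[-0.5,0.1,-0.5,0,0,0],[-0.5,0.3,-0.6,0,0,0],[-0.5,0.45,-0.6,0,0,0],[-0.5,0.6,-0.6,0,0,0]]]'
python3 -m inch '[[[0,0.2,0,0,0,0],[0,0.4,0,0,0,0],[0,0.6,0,0,0,0],[0,0.6,0,0,0,0],[0,0.6,0,0,0,0],[0,0.6,0,0,0,0],[0,0.6,0,0,0,0]]]'
python3 - <<'E'
from plan import *
out=[]
for n,(x,y,w,h) in {"top":(200,145,115,115),"side":(270,190,115,115)}.items():
    im=cv2.resize(cv2.cvtColor(r.grab_frame(n),cv2.COLOR_RGB2BGR)[y:y+h,x:x+w],None,fx=3.45,fy=3.45,interpolation=cv2.INTER_CUBIC)
    for xx,col in((-89,(0,255,0)),):
        P=HP+RH.apply([(xx+10*np.cos(t),10*np.sin(t),89) for t in np.arange(0,6.2,.4)])
        cv2.polylines(im,[np.round(((proj(n,P)-[x,y]+.5)*3.45-.5)*8).astype(int)],True,col,1,cv2.LINE_AA,3)
    out.append(im)
cv2.imwrite("pics/g.png",np.hstack(out))
E
```

```text
clock: 12.25
eef_pos: [384.9, 115.7, 229.2]
tcp_rot: [-3.138, -0.006, -0.273]
contact_force: [0.6, -0.6, -0.3]
opening: 0.0
grasp_force: 0.0
clock: 12.83
eef_pos: [353.1, 2.1, 227.0]
tcp_rot: [-3.14, -0.002, -0.274]
contact_force: [-0.7, -0.1, -0.4]
opening: -0.001
grasp_force: 0.0
```

View pics/g.png

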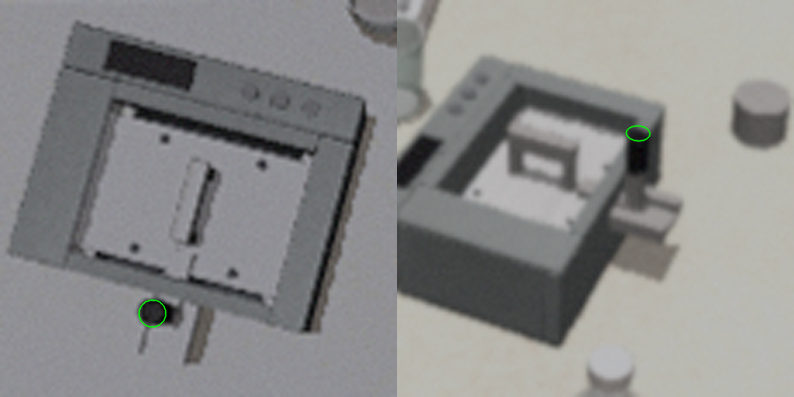

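The knob now lies on the home marker at (152,313), the tongue is over the plate, and everything else is in place. The 13 N vertical force during the push leaves some doubt, so I'll push once more, slightly higher, to confirm the stop.

```bash
python3 -m inch '[[[0,-0.2,0,0,0,0],[0,-0.4,0,0,0,0],[0,-0.6,0,0,0,0],[0,-0.8,0,0,0,0],[0.2,-1.0,0,0,0,0],[0.35,-1.0,0,0,0,0],[0.35,-1.0,0,0,0,0],[0.35,-1.0,0,0,0,0]]]'
python3 - <<'E'
from plan import *
print(row(HP+RH.apply([-140,0,66]),down(HY)))
E
```

```text
clock: 13.6
eef_pos: [475.3, 176.6, 226.4]
tcp_rot: [-3.141, -0.001, -0.273]
contact_force: [0.0, -0.2, -0.4]
opening: 0.0
grasp_force: 0.0
[-0.009, -0.1895, 0.552, -0.0003, -0.0002, 0.0007]
```

```bash
python3 -m inch '[[[-0.009,-0.19,0.1,0,0,0],[-0.009,-0.19,0.25,0,0,0],[-0.009,-0.19,0.4,0,0,0],[-0.009,-0.19,0.5,0,0,0],[-0.009,-0.19,0.55,0,0,0],[-0.009,-0.19,0.55,0,0,0]]]'
python3 -m inch '[[[0.03,0,0,0,0,0],[0.06,0,0,0,0,0],[0.09,0,0,0,0,0],[0.12,0,0,0,0,0],[0.14,0,0,0,0,0],[0.14,0,0,0,0,0]]]'
python3 - <<'E'
from plan import *
s=r.sense();print(RH.inv().apply(s["eef_pos"]-HP),RH.inv().apply(s["contact_force"]))
E
```

```text
clock: 14.1
eef_pos: [480.6, 211.6, 115.3]
tcp_rot: [3.14, 0.002, -0.274]
contact_force: [0.9, -0.3, 0.4]
opening: -0.0
grasp_force: 0.0
clock: 14.6
eef_pos: [511.1, 204.1, 117.9]
tcp_rot: [-3.139, -0.002, -0.276]
contact_force: [0.4, -0.9, -0.4]
opening: 0.001
grasp_force: 0.0
[-111.2475716    -1.77024591   67.92871142] [ 0.65654343 -0.70291044 -0.44161135]
```

```bash
python3 -m inch '[[[0.005,0.004,0,0,0,0],[0.01,0.008,0,0,0,0],[0.015,0.008,0,0,0,0]]]'
python3 -m inch '[[[0.006,0,0,0,0,0],[0.006,0,0,0,0,0]]]'
python3 - <<'E'
from plan import *
s=r.sense();print(RH.inv().apply(s["eef_pos"]-HP),RH.inv().apply(s["contact_force"]))
E
```

```text
clock: 14.85
eef_pos: [511.3, 202.2, 117.3]
tcp_rot: [-3.14, 0.001, -0.276]
contact_force: [-9.2, 5.6, 6.0]
opening: 0.003
grasp_force: 4.8
clock: 15.02
eef_pos: [511.4, 202.1, 117.3]
tcp_rot: [-3.141, 0.003, -0.276]
contact_force: [-10.3, 5.9, 7.9]
opening: -0.002
grasp_force: 5.6
[-110.42089432   -3.59150688   67.32044701] [-11.54539632   2.88468798   7.90423924]
```

The knob does not move under 11 N at the same spot, so the bolt is at its stop. Withdraw and hand in.

```bash
python3 -m inch '[[[-0.06,0,0,0,0,0],[-0.16,0,0,0,0,0],[-0.26,0,-0.1,0,0,0],[-0.36,0,-0.3,0,0,0],[-0.45,0,-0.45,0,0,0],[-0.45,0,-0.5,0,0,0],[-0.45,0,-0.5,0,0,0],[-0.45,0,-0.5,0,0,0]]]'
python3 -c "
from rig import r
print(r.sign_off())"
```

```text
clock: 15.68
eef_pos: [427.1, 226.0, 217.3]
tcp_rot: [-3.139, -0.003, -0.275]
contact_force: [-0.5, -0.2, 0.0]
opening: 0.001
grasp_force: 0.0
the job is handed in; nothing more can be done
None
```

The hatch plate lies flat on the ledges with both ends under the rims, the bolt is against its home stop over it, and the job was handed in at 15.7 s with the gripper clear; no bystander was touched, and the sign-off returned no verdict.

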